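# Brush out the mixing cup and open the contact-cleaner bottle

### The arm

A 6-joint arm with a two-finger parallel gripper is mounted at the origin on the work surface. World frame = base frame: x ahead of the robot, y to its left, z up, the work surface at z = 0. Lengths are in mm, angles in rad, forces in N, time in s.
With the tool pointing down it reaches from about 350 to 775 mm from the base axis. Payload 7.3 kg.
Tool frame: the origin (TCP) lies at the very end of the fingers, on their centre line; the grasp point (between the pads) lies 19 mm behind it (bot.grip_point_offset is the distance from the TCP to the grasp point, in mm); z points along the fingers, y is the line along which they close (so a half turn about z gives the same grasp; the last joint's range is limited). The gripper opens to 92 mm and grips with 3 to 60 N. Pads are 19 mm wide; open, the fingers measure 130 mm over their backs; the gripper's body (75 mm by 190 mm) begins 47 mm behind the grasp point.
Start: joints at [-1.352, 0.342, 1.524, -0, 1.275, -0.146], TCP at [187.323, -490.464, 226.741] pointing down, gripper open.
Joint ranges: [-2.53, 2.53], [-0.77, 2.02], [0.04, 2.7], [-1, 4.14], [0.28, 2.66], [-3.11, 3.11]. Speed limits (rad/s): [2.57, 2.57, 3.14, 3.14, 3.14, 3.14].

### API

Orientations are given as [roll, pitch, yaw] about the fixed x, y, z axes, in that order (R = Rz(yaw) Ry(pitch) Rx(roll)).
In Python, from plant import bot gives the robot as it stands. The module is installed in compiled form; this text tells all that it offers.
- The arm moves only by the shell command python3 -m jog 'ROWS' [OPENING]. ROWS is JSON, a list of rows, each a list of 6 numbers: the shift along the tool's x, y, z in mm, then the turn, a rotation vector about the tool's x, y, z in rad. In form: [[dx, dy, dz, rx, ry, rz], ...]. A call has 1 to 12 rows; each row shifts and turns the commanded pose from where the row before left it, along the tool's axes as they then stand; what a row does not reach is not made up. A row lasts 1/10 s, in which the tool goes at most 50 mm and 8.59 degrees, less where a joint would pass 70% of its speed; a pose out of reach is approached as far as the arm can. A call with a gripper value outside its range is refused whole. OPENING is the opening in per cent of the stroke, from 0 (shut) to 100 (fully open), set as the call begins (- or left out, the last holds). The fingers move at their own pace and stop on an object; the grip force is fixed at half the most. Time passes only in rows, so rows that do not move let the fingers close. It gives the time, the measured TCP pose, the force, the opening and the grip force at its end, in the units of the state.
- bot.get_obs(): the state, without advancing time (a new reading comes with each control period).
- bot.capture(name): name is "scene" or "top"; returns the picture (400x640x3 uint8, red, green, blue); there is no depth.
- bot.camera_model(name): a dict with "fx", "fy", "cx", "cy" (pixels), "position" and "orientation" of the camera in the world. Camera axes: x right, y down, z forward; pixel columns grow to the right and rows downward; lengths in mm; the calibration is good to about 2 mm. A picture is of the moment at which its call begins. camera_model takes no time and is no camera call.
- bot.close_job(): hands the job in; it is judged then, once.
Trained networks look in the newest picture that a camera, given by its name, has taken for a name from the list of things; names that differ only in an ending like _2 or _b are one class to them, and where a whole thing is asked for, a point or a joint stands for the part that bears it (a point fixed in the world has none). Each returns a list of dicts, best first, with "p" (0 to 1); they miss things now and then, are a little off and sometimes report something else, mostly with a low value. They report only what shows in the picture. A call takes as long as a camera call. They do not tell look-alikes from the thing itself.
- bot.outline_of(target, camera): "mask" (400x640 bool, what is visible of it) and "pixel" ([column, row] in pixels, amid what is visible of it).
The state is a dict: "time": time; "joint_positions": joint angles; "dq": joint speeds; "tau": joint torques, N m; "tool_pos": TCP position; "tcp_rot": TCP orientation; "contact_force": force on the tool from outside, world axes, zero at the start; "moment": the same for the moment, N m; "grip_width": finger opening in mm; "finger_force": force on a finger pad.
Only numpy, scipy, OpenCV 4.12 (cv2) and the standard library are available. Lean on these libraries where they do the work, as an engineer would, in place of code of your own. Each camera call takes 0.05 s, during which the arm holds its last target. There are 200 camera calls.

### The job

Get ready to clean the rack gear: scrub the inside of the clear mixing cup by moving the brush that stands in it up about 4 cm and back down to the bottom, twice, keeping the bristles inside the cup, then let go of it, left standing in the cup. Then open the bolted-down cleaner bottle: press its red safety cap down, twist it anticlockwise while pressed until it is free, lift it straight up, and finish while still holding it level about 6 cm above where it sat, over the bottle. Leave everything else on the bench where it is.

Things in the scene. Friction and masses are not known exactly. Their poses are not given: they have to be found in the camera images.
- brush_grip (a point): grip point on the axis of the brush's straight green handle (round, 14 mm diameter); the brush is a loose stick 190 mm tall, 90 g, standing upright in the cup on its flat round bristle head (42 mm diameter, 42 mm tall); this point is 165 mm above its foot, 25 mm below the handle's top end; z points up the handle; standing, it is 179 mm above the bench
- cup: clear plastic mixing cup, fixed to the bench by a 100 x 100 x 10 mm aluminium base; origin at the centre of the base's underside, on the bench; inner floor 14 mm and rim 104 mm above the bench, inner diameter 56 mm, wall 3 mm
- bottle: white round cleaner bottle with a blue and yellow label, 76 mm diameter, fixed to the bench in a 110 x 110 x 12 mm aluminium base so that it cannot move or turn; origin at the centre of the base's underside, on the bench; z is the cap's axis. The shoulder begins 90 mm and ends 118 mm above the bench, the bare neck (26 mm diameter) ends 154 mm above it
- cap_center (a point): centre (half-way up) of the red ribbed round push-and-turn cap, 50 mm diameter, 30 mm tall, 30 g, locked on the bottle: its centre is then 149 mm and its top 164 mm above the bench; z points up. Grip its ribbed side; press, twist and lift with the same grip
- neck (a point): centre of the top of the bottle's neck, 153.5 mm above the bench, inside the cap. A spring here pushes the cap up (6 N at rest, about 11 N pressed). Three lugs lock the cap at rest; pressed 4 to 6.5 mm down (rigid stop at 6.5) it turns anticlockwise seen from above; after 65 degrees (58 to 72; rigid stop at about 75) it lifts straight off, guided for the first 8 mm
- microphone: black handheld wireless microphone with a silver ball head, lying, 176 mm long, 44 mm thick; origin under it; bystander, leave alone
- spraycan: upright spray can with blue label, 54 mm diameter, 150 mm tall; origin at the centre of its underside; bystander, leave alone
- tape: green tape roll lying flat, 70 mm diameter, 19 mm tall; origin at the centre of its underside; bystander, leave alone
- carton: cardboard carton 100 x 130 x 70 mm tall; origin at the centre of its underside; bystander, leave alone
- foot: black rubber equipment foot, 36 mm diameter, 16 mm tall, between cup and bottle; origin at the centre of its underside; bystander, leave alone
- driver: screwdriver with orange handle lying on the bench; origin under it; bystander, leave alone
- oiler: small upright bottle with black cap, 34 mm diameter, 70 mm tall; origin at the centre of its underside; bystander, leave alone
Things that resemble listed ones, but are neither listed nor needed, are in the scene too. What is shaped like the part that bears brush_grip but orange or pink is not meant.

How it is judged (in metres and radians):
On the way, in this order (a step that is already met when the one before it is completed fails the run):
1. brush raised in the cup (z of brush_grip in the frame of cup above 0.204 m and contact force between brush and the fingers above 0.5 N), for 0.1 s.
2. brush back down on the cup's floor (z of brush_grip in the frame of cup below 0.187 m), for 0.1 s.
3. brush raised a second time (all of step 1), for 0.1 s.
4. brush down again, left standing in the cup and let go (z of brush_grip in the frame of cup below 0.185 m and horizontal distance between brush_grip and cup below 0.025 m and angle between brush_grip's own z axis and vertical below 0.15 rad and contact force between brush and the fingers below 0.05 N), for 0.2 s.
5. cap gripped and pressed down on the bottle, at least 3 mm (z of cap_center in the frame of bottle below 0.146 m and horizontal distance between cap_center and bottle below 0.008 m and contact force between cap and the fingers above 1 N), for 0.1 s.
6. cap twisted free and lifted off its locking lugs, in the fingers (z of cap_center in the frame of bottle above 0.159 m and contact force between cap and the fingers above 1 N), for 0.1 s.
At the end, for the whole second after the job is handed in: The cap is held still in the fingers, level within 15 degrees, 38 to 140 mm above where it sat and within 30 mm of the bottle's axis, not touching the bottle; the brush stands on the cup's floor (within 6 mm, upright within 8 degrees), let go (all of step 4 and z of cap_center in the frame of bottle between 0.187 and 0.29 m and horizontal distance between cap_center and bottle below 0.03 m and angle between cap_center's own z axis and vertical below 0.26 rad and contact force between cap and the fingers above 1 N and contact force between cap and bottle below 0.05 N and linear speed of cap below 0.03 m/s); the arm keeps its last pose, push and grip.
It fails at once if the brush was pulled out of the cup (z of brush_grip in the frame of cup above 0.265 m).
It fails at once if a bystander was moved by more than 3 cm (distance of any of microphone, spraycan, tape, carton, foot, driver, oiler from where it was at the start of the episode above 0.03 m).
It also fails if it takes over 51 s, if anything falls off the work surface, if the arm or the gripper's body presses on something with over 40 N, if the wrist force passes 120 N, or if a joint passes its speed limit or range.

## Working session

There is one attempt and no reset: what is moved stays moved. The work goes in short steps, Python scripts to look and compute and a shell command to move; the robot and the scene stay as the last step left them, time stands still between calls to the robot, and variables do not carry over. Pictures are saved under pics/ and viewed, at most 10 in all, crops included, and the job is handed in when it is done.

```bash
mkdir -p pics; cat > h.py <<'E'
import numpy as np, cv2
from scipy.spatial.transform import Rotation as R
from plant import bot
def cam(n):
    m=bot.camera_model(n); o=np.array(m["orientation"],float)
    Rm=R.from_euler('xyz',o).as_matrix() if o.size==3 else (o if o.shape==(3,3) else R.from_quat(o).as_matrix())
    return m,Rm,np.array(m["position"],float)
def ray(n,px):
    m,Rm,p=cam(n); d=Rm@np.array([(px[0]-m["cx"])/m["fx"],(px[1]-m["cy"])/m["fy"],1.]); return p,d/np.linalg.norm(d)
def onz(n,px,z):
    p,d=ray(n,px); return p+d*(z-p[2])/d[2]
def proj(n,P):
    m,Rm,p=cam(n); q=Rm.T@(np.array(P,float)-p); return np.array([m["fx"]*q[0]/q[2]+m["cx"],m["fy"]*q[1]/q[2]+m["cy"]])
def tri(obs):
    A=np.zeros((3,3));b=np.zeros(3)
    for n,px in obs:
        p,d=ray(n,px);M=np.eye(3)-np.outer(d,d);A+=M;b+=M@p
    return np.linalg.solve(A,b)
def save(n,f,crop=None,s=1):
    im=bot.capture(n)[:,:,::-1]
    if crop: im=im[crop[1]:crop[3],crop[0]:crop[2]]
    cv2.imwrite(f,cv2.resize(im,None,fx=s,fy=s))
E
python3 - <<'E'
from h import *
for n in("scene","top"):
    save(n,f"pics/{n}0.png",s=1.25); print(n,bot.camera_model(n))
    for t in("brush_grip","cup","bottle","cap_center","foot","spraycan","oiler","tape","carton","microphone","driver"):
        for r in bot.outline_of(t,n):
            ys,xs=np.nonzero(r["mask"]); print(t,round(r["p"],2),np.round(r["pixel"]),"bbox",xs.min(),ys.min(),xs.max(),ys.max())
o=bot.get_obs();print(o["tool_pos"],o["tcp_rot"],o["time"],o["grip_width"])
E
```

```text
scene {'fx': 405.76023101249365, 'fy': 405.76023101249365, 'cx': 319.3203901274278, 'cy': 202.07297891833184, 'position': array([1122.09443072,  508.58051725,  900.23624731]), 'orientation': array([-2.39738315e+00, -7.19850724e-04,  2.32851653e+00])}
brush_grip 0.93 [438. 263.] bbox 424 224 452 279
brush_grip 0.76 [418. 223.] bbox 402 185 423 238
brush_grip 0.71 [352. 208.] bbox 343 172 357 224
brush_grip 0.58 [387. 228.] bbox 379 205 391 241
cup 0.68 [379. 254.] bbox 359 224 401 275
cup 0.19 [486. 298.] bbox 476 276 494 348
bottle 0.66 [265. 172.] bbox 243 147 290 193
bottle 0.58 [224. 190.] bbox 212 167 238 216
cap_center 0.72 [263. 141.] bbox 253 131 271 148
cap_center 0.39 [267. 174.] bbox 243 148 289 192
foot 0.51 [326. 223.] bbox 319 217 330 228
foot 0.35 [227. 140.] bbox 206 122 250 166
spraycan 0.62 [226. 195.] bbox 212 167 237 215
spraycan 0.37 [266. 173.] bbox 244 147 289 193
spraycan 0.18 [324. 221.] bbox 318 217 330 229
oiler 0.79 [427. 315.] bbox 417 306 434 328
tape 0.59 [343. 308.] bbox 334 290 362 318
carton 0.71 [227. 142.] bbox 206 121 250 166
microphone 0.68 [292. 
[... 505 characters left out ...]
 0.52 [390. 171.] bbox 381 159 399 180
cap_center 0.53 [274. 221.] bbox 256 201 290 235
cap_center 0.48 [401. 216.] bbox 393 206 408 220
foot 0.58 [199. 237.] bbox 196 225 208 252
foot 0.44 [322. 214.] bbox 319 210 327 217
foot 0.34 [388. 170.] bbox 381 158 400 181
spraycan 0.74 [390. 172.] bbox 381 159 400 181
spraycan 0.51 [203. 238.] bbox 196 226 207 251
oiler 0.62 [224. 194.] bbox 218 190 228 200
tape 0.72 [264. 171.] bbox 258 165 276 181
carton 0.6 [447. 215.] bbox 425 198 469 235
microphone 0.79 [319. 167.] bbox 310 150 329 191
driver 0.56 [200. 240.] bbox 196 225 208 251
[ 187.33186534 -490.47199228  226.74473059] [ 3.14147813e+00 -4.19027406e-06  3.64792073e-01] 1.2 91.63566604838843
```

View pics/scene0.png

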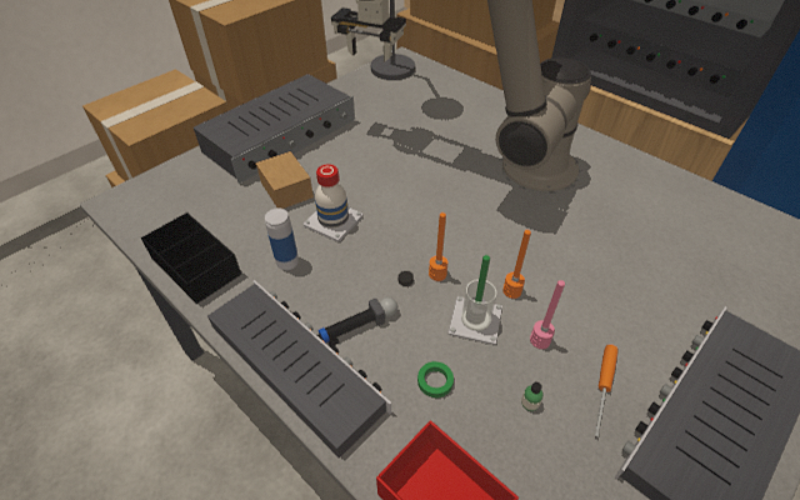

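View pics/top0.png

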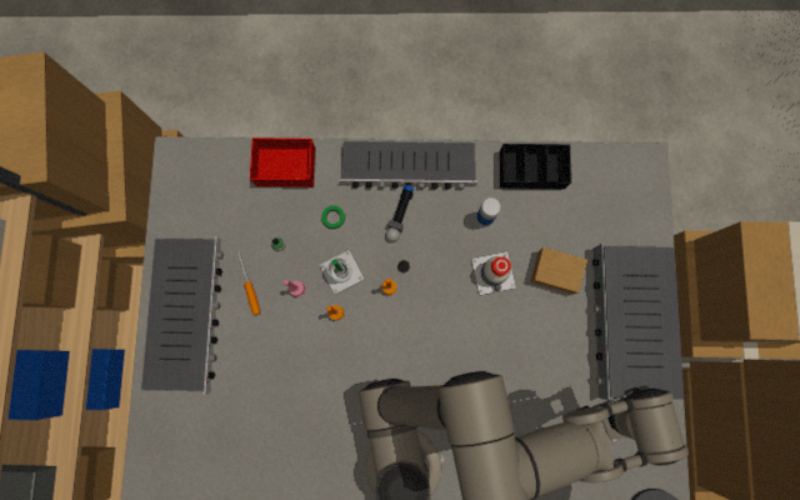

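The scene view shows the green brush in the clear cup around (485,290) of the enlarged picture, the red cap at (327,175), and decoy brushes at (440,245), (518,265) and (550,315). The top view shows the cup at (341,271) and the cap at (501,266). Next I'll segment by colour and fit cylinder silhouettes.

```bash
cat > loc.py <<'E'
from h import *
from scipy.optimize import least_squares
def cyl(x,y,r,z0,z1):
    a=np.linspace(0,2*np.pi,40); return [(x+r*np.cos(t),y+r*np.sin(t),z) for t in a for z in(z0,z1)]
def bb(n,pts):
    q=np.array([proj(n,p) for p in pts]); return np.r_[q.min(0),q.max(0)]
def cmask(n,roi,kind):
    im=bot.capture(n); h=cv2.cvtColor(im,cv2.COLOR_RGB2HSV).astype(int); H,S,V=h[...,0],h[...,1],h[...,2]
    m={'red':((H<6)|(H>172))&(S>130)&(V>50),'green':(H>45)&(H<85)&(S>80)&(V>25),'orange':(H>=6)&(H<18)&(S>170)&(V>70),'pink':((H>160)|(H<5))&(S>60)&(V>80)}[kind]
    o=np.zeros_like(m); x0,y0,x1,y1=roi; o[y0:y1,x0:x1]=m[y0:y1,x0:x1]
    c,l,s,_=cv2.connectedComponentsWithStats(o.astype(np.uint8)); k=1+s[1:,4].argmax(); s=s[k]
    return np.array([s[0]-.5,s[1]-.5,s[0]+s[2]-.5,s[1]+s[3]-.5]),s[4]
def fit(name,obs,r,z0,z1,x0):
    f=lambda q:np.concatenate([bb(n,cyl(q[0],q[1],r,z0,z1))-b for n,b in obs])
    s=least_squares(f,x0,loss='soft_l1'); print(name,np.round(s.x,1),np.round(s.fun,1)); return s.x
E
python3 - <<'E'
from loc import *
R_={'scene':(240,120,285,152),'top':(385,200,415,225)}
obs=[(n,cmask(n,R_[n],'red')[0]) for n in R_]; print(obs)
fit('cap',obs,25,134,164,onz('top',(400,213),150)[:2])
for n,b in obs: fit('cap '+n,[(n,b)],25,134,164,onz('top',(400,213),150)[:2])
b,a=cmask('scene',(370,195,400,250),'green');print(b,a)
# handle top end in scene: top of mask
bt,a=cmask('top',(255,195,292,236),'green');print(bt,a)
x0=onz('top',(270,212),200)[:2]
# handle top from both
for n,roi in(('scene',(370,195,400,225)),('top',(255,195,292,236))):
    im=bot.capture(n);h=cv2.cvtColor(im,cv2.COLOR_RGB2HSV);x,y,X,Y=roi
    m=((h[...,0]>45)&(h[...,0]<85)&(h[...,1]>80))[y:Y,x:X]
    print(n,x,y);print('\n'.join(''.join('#' if v else '.' for v in r) for r in m))
for c,px in(('cup base',(274,217)),('foot',(322.5,213.5))): print(c,onz('top',px,10))
for c,px in(('pink foot',(237,230)),('orangeA',(268,250)),('orangeB',(311,230))): print(c,onz('top',px,40))
print('spraycan',onz('top',(391,168),150),'carton',onz('top',(447,215),70),'mic head',onz('top',(315,187),40))
E
python3 - <<'E'
from h import *
save("scene","pics/s1.png",(340,160,480,300),4); save("top","pics/t1.png",(220,180,340,270),6)
E
```

```text
[('scene', array([252.5, 130.5, 270.5, 148.5])), ('top', array([392.5, 205.5, 408.5, 220.5]))]
cap [ 555.3 -258.6] [ 0.2  0.1  0.4  1.   0.4 -0.4  0.5  0.3]Traceback (most recent call last):
  File "<stdin>", line 5, in <module>
  File "loc.py", line 15, in fit
    s=least_squares(f,x0,loss='soft_l1'); print(name,np.round(s.x,1),np.round(s.fun,1)); return s.x
    return func(*args, **kwargs)
    vector_fun = VectorFunction(
        fun_wrapped,
    ...<6 lines>...
        workers=workers
    )
    self.J, dct = approx_derivative(
                  ~~~~~~~~~~~~~~~~~^
        self.fun_wrapped, self.x, f0=self.f, **finite_diff_options
        ^^^^^^^^^^^^^^^^^^^^^^^^^^^^^^^^^^^^^^^^^^^^^^^^^^^^^^^^^^
    )
    ^
    J, _nfev = _dense_difference(fun_wrapped, x0, f0, h,
               ~~~~~~~~~~~~~~~~~^^^^^^^^^^^^^^^^^^^^^^^^
                             use_one_sided, method,
                             ^^^^^^^^^^^^^^^^^^^^^^
                             mf)
                             ^^^
    df = [f_eval - f0 for f_eval in f_evals]
                                    ^^^^^^^
    f = 
[... 210 characters left out ...]
 *self.args, **self.kwargs)
           ~~~~~~^^^^^^^^^^^^^^^^^^^^^^^^^^^^^^
  File "loc.py", line 14, in <lambda>
    f=lambda q:np.concatenate([bb(n,cyl(q[0],q[1],r,z0,z1))-b for n,b in obs])
                               ~~^^^^^^^^^^^^^^^^^^^^^^^^^^
  File "loc.py", line 6, in bb
    q=np.array([proj(n,p) for p in pts]); return np.r_[q.min(0),q.max(0)]
                ~~~~^^^^^
  File "h.py", line 13, in proj
    m,Rm,p=cam(n); q=Rm.T@(np.array(P,float)-p); return np.array([m["fx"]*q[0]/q[2]+m["cx"],m["fy"]*q[1]/q[2]+m["cy"]])
           ~~~^^^
  File "h.py", line 5, in cam
    m=bot.camera_model(n); o=np.array(m["orientation"],float)
ValueError: time passes only in moves, steps and waits
```

View pics/t1.png

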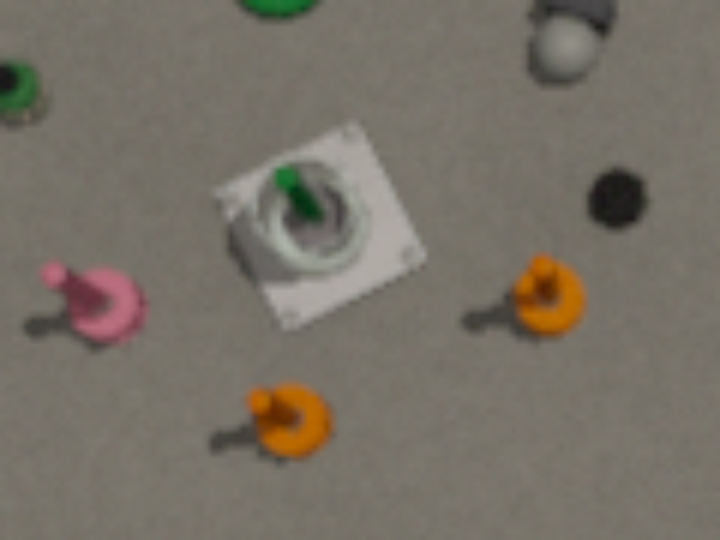

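View pics/s1.png

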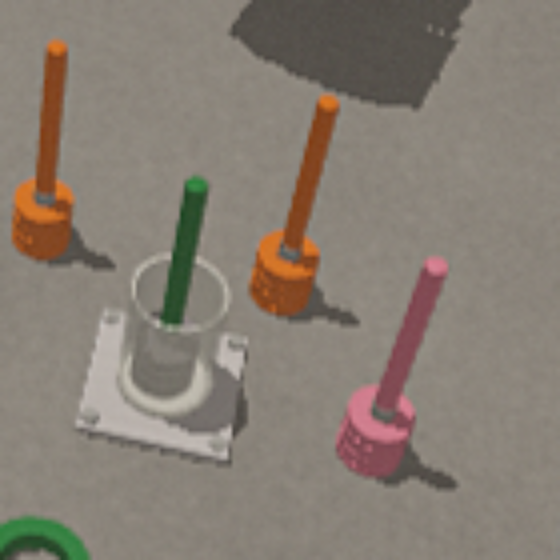

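The crops show the green handle's top end at about (267.8,209.7) in the top view and (388.8,206) in the scene view. The handle looks upright in the cup. The orange and pink decoys stand well apart.

```bash
sed -i 's/^def cam(n):/import functools\n@functools.cache\ndef cam(n):/' h.py
python3 - <<'E'
from loc import *
T,S=(267.5,209.4),(388.4,205.7)
print('handle top tri',tri([('top',T),('scene',S)]),'z204:',onz('top',T,204),onz('scene',S,204))
x0=onz('top',T,204)[:2]
b,a=cmask('scene',(370,195,400,250),'green');bt,a2=cmask('top',(255,195,292,236),'green')
print(b,a,bt,a2)
for n,B in(('scene',b),('top',bt)): print(n,np.round(bb(n,cyl(*x0,7,60,204)),1))
print('cup base center',onz('top',(220+320/6,180+225/6),10))
rim=onz('top',(220+312/6,180+216/6),104);print('rim',rim)
rs=onz('scene',(340+181/4,160+303/4),104);print('rim scene',rs)
O,R1={'scene':(240,120,285,152),'top':(385,200,415,225)},0
obs=[(n,cmask(n,O[n],'red')[0]) for n in O]
fit('cap',obs,25,134,164,(555,-258))
for o in obs: fit('cap '+o[0],[o],25,134,164,(555,-258))
for c,px in(('pinktop',(52,274)),('orangeAtop',(260,402)),('orangeBtop',(543,265))): print(c,onz('top',(220+px[0]/6,180+px[1]/6),190))
for c,px in(('foot',(617,200)),('mic head',(563,48)),('oiler',(8,78))): print(c,onz('top',(220+px[0]/6,180+px[1]/6),40))
print('spraycan',onz('top',(391,168),150),'carton',onz('top',(447,215),70))
o=bot.get_obs();print(o["tool_pos"],o["tcp_rot"],o["time"],o["contact_force"])
E
```

```text
handle top tri [552.68565121 191.64019836 202.13270152] z204: [552.224759   191.69429517 204.        ] [554.39210163 192.2016032  204.        ]
[379.5 203.5 391.5 240.5] 178 [265.5 207.5 272.5 216.5] 32
scene [379.  202.9 391.8 244.8]
top [265.4 207.3 274.3 217.4]
cup base center [551.82429338 193.59747212  10.        ]
rim [544.28262177 187.71181312 104.        ]
rim scene [559.13610492 201.6989758  104.        ]
cap [ 555.3 -258.6] [ 0.2  0.1  0.4  1.   0.4 -0.4  0.5  0.3]
cap scene [ 554.3 -261. ] [-0.1 -0.4  0.1  0.4]
cap top [ 555.2 -257.1] [-0.  -0.4  0.   0.4]
pinktop [497.40078836 321.39777609 190.        ]
orangeAtop [428.36951019 202.68197745 190.        ]
orangeBtop [506.91770096  48.21122135 190.        ]
foot [566.06194517   8.94531227  40.        ]
mic head [660.24973294  43.79471133  40.        ]
oiler [636.251132   386.52517868  40.        ]
spraycan [ 712.82862324 -226.17282488  150.        ] carton [ 562.69959235 -435.670067     70.        ]
[ 187.34591034 -490.46534371  226.74570522] [ 3.14149397e+00 -4.16128406e-05  3.64747009e-01] 1.6 [ 0.15641291  0.59565278 -1.08402978]
```

```bash
python3 -m jog '[[0,0,-30,0,0,0],[0,0,-30,0,0,0],[22.5,-19.5,-15,0,0,0],[22.5,-19.5,0,0,0,0],[22.5,-19.5,0,0,0,0],[22.5,-19.5,0,0,0,0],[22.5,-19.5,0,0,0,0],[22.5,-19.5,0,0,0,0],[22.5,-19.5,0,0,0,0],[22.5,-19.5,0,0,0,0],[22.5,-19.5,0,0,0,0],[22.5,-19.5,0,0,0,0]]' 100
python3 -m jog '[[22.5,-19.5,0,0,0,0],[22.5,-19.5,0,0,0,0],[22.5,-19.5,0,0,0,0],[22.5,-19.5,0,0,0,0],[22.5,-19.5,0,0,0,0],[22.5,-19.5,0,0,0,0],[22.5,-19.5,0,0,0,0],[22.5,-19.5,0,0,0,0],[22.5,-19.5,0,0,0,0],[22.5,-19.5,0,0,0,0],[22.5,-19.5,0,0,0,0],[22.5,-19.5,0,0,0,0]]'
cat > to.py <<'E'
import sys
from h import *
o=bot.get_obs(); p=np.array(o["tool_pos"]); M=R.from_euler('xyz',o["tcp_rot"]).as_matrix()
t=np.array([float(v) for v in sys.argv[1:4]])
print("delta tool",np.round(M.T@(t-p),1),"pos",np.round(p,1),"rpy",np.round(o["tcp_rot"],3),"t",round(o["time"],2),"F",np.round(o["contact_force"],1),"w",round(o["grip_width"],1),"ff",o["finger_force"],"q",np.round(o["joint_positions"],2))
E
python3 to.py 553 192 300
```

```text
time: 2.8
tool_pos: [328.4, -226.9, 301.9]
tcp_rot: [3.141, -0.0, 0.365]
contact_force: [1.0, 0.2, 0.5]
grip_width: 91.9
finger_force: 0.0
time: 4.0
tool_pos: [497.1, 88.1, 301.8]
tcp_rot: [3.141, -0.0, 0.365]
contact_force: [0.0, -0.3, 0.1]
grip_width: 91.9
finger_force: 0.0
delta tool [ 89.3 -77.1   1.7] pos [497.1  88.1 301.8] rpy [ 3.141 -0.     0.365] t 4.0 F [ 0.  -0.3  0.1] w 91.9 ff 0.0 q [ 0.02  0.26  1.44 -0.    1.45  1.23]
```

```bash
python3 -m jog '[[22.5,-19.5,0,0,0,0],[22.5,-19.5,0,0,0,0],[22.5,-19.5,0,0,0,0],[21.8,-18.6,0,0,0,0],[0,0,0,0,0,0],[0,0,25,0,0,0],[0,0,30,0,0,0],[0,0,30,0,0,0],[0,0,30,0,0,0],[0,0,20,0,0,0],[0,0,6,0,0,0],[0,0,0,0,0,0]]'
python3 to.py 553 192 160
python3 -c "
from h import *
save('scene','pics/s2.png',(330,150,470,290),4)
b=bot.capture('top')[180:270,220:340,::-1]; cv2.imwrite('pics/t2.png',cv2.resize(b,None,fx=5,fy=5))"
```

```text
time: 5.2
tool_pos: [552.3, 190.3, 160.3]
tcp_rot: [-3.142, 0.001, 0.364]
contact_force: [0.5, -0.4, -0.1]
grip_width: 91.9
finger_force: 0.0
delta tool [ 1.3 -1.4  0.3] pos [552.3 190.3 160.3] rpy [-3.142e+00  1.000e-03  3.640e-01] t 5.2 F [ 0.5 -0.4 -0.1] w 91.9 ff 0.0 q [ 0.2   0.51  1.45 -0.    1.18  1.41]
```

View pics/s2.png

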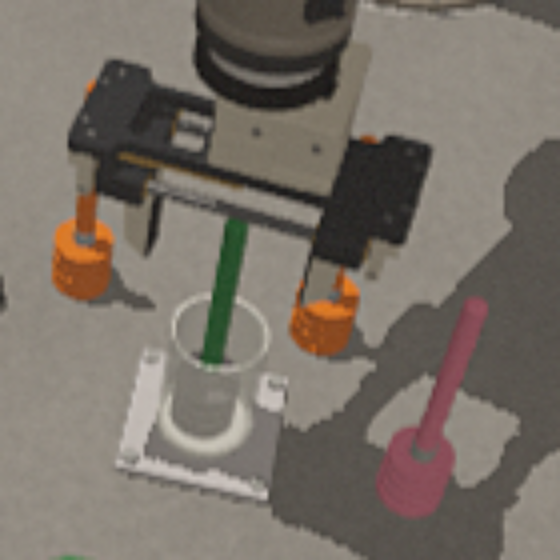

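The handle stands at about (232,240) in the crop, between the open fingers, and the decoys are untouched. I'll close the gripper.

```bash
python3 -m jog '[[1.3,-1.4,0,0,0,0],[0,0,0,0,0,0],[0,0,0,0,0,0],[0,0,0,0,0,0],[0,0,0,0,0,0],[0,0,0,0,0,0],[0,0,0,0,0,0],[0,0,0,0,0,0]]' 8
```

```text
time: 6.1
tool_pos: [553.3, 192.5, 160.6]
tcp_rot: [3.142, 0.0, 0.365]
contact_force: [-0.1, 1.0, -0.3]
grip_width: 32.0
finger_force: 0.0
```

```bash
python3 -m jog '[[0,0,0,0,0,0],[0,0,0,0,0,0],[0,0,0,0,0,0],[0,0,0,0,0,0],[0,0,0,0,0,0],[0,0,0,0,0,0]]' 0
```

```text
time: 6.7
tool_pos: [553.3, 192.5, 160.7]
tcp_rot: [3.141, 0.0, 0.365]
contact_force: [-0.1, -0.2, -0.3]
grip_width: 13.3
finger_force: 30.0
```

Gripped, at 30 N. Now the first stroke up.

```bash
python3 -m jog '[[0,0,-8,0,0,0],[0,0,-12,0,0,0],[0,0,-12,0,0,0],[0,0,-8,0,0,0],[0,0,0,0,0,0],[0,0,0,0,0,0],[0,0,0,0,0,0]]'
python3 -c "
from h import *
save('scene','pics/s3.png',(330,150,470,290),4)"
```

```text
time: 7.4
tool_pos: [553.0, 192.5, 200.2]
tcp_rot: [-3.142, 0.001, 0.365]
contact_force: [-0.1, 0.8, -2.0]
grip_width: 13.5
finger_force: 30.0
```

View pics/s3.png

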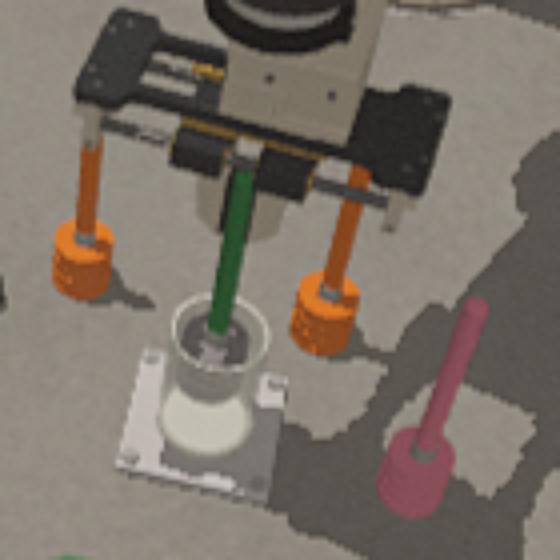

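The brush went up with the gripper: the bristle head is now high in the cup at about (215,340) and the white floor shows below it. Next come down, up and down again.

```bash
python3 -m jog '[[0,0,10,0,0,0],[0,0,12,0,0,0],[0,0,12,0,0,0],[0,0,5.5,0,0,0],[0,0,0,0,0,0],[0,0,0,0,0,0],[0,0,0,0,0,0]]'
python3 -m jog '[[0,0,-8,0,0,0],[0,0,-12,0,0,0],[0,0,-12,0,0,0],[0,0,-7.5,0,0,0],[0,0,0,0,0,0],[0,0,0,0,0,0],[0,0,0,0,0,0]]'
python3 -m jog '[[0,0,10,0,0,0],[0,0,12,0,0,0],[0,0,12,0,0,0],[0,0,5.5,0,0,0],[0,0,0,0,0,0],[0,0,0,0,0,0],[0,0,0,0,0,0]]'
```

```text
time: 8.15
tool_pos: [553.1, 192.5, 160.7]
tcp_rot: [-3.142, 0.001, 0.365]
contact_force: [0.2, -0.1, -0.1]
grip_width: 12.9
finger_force: 30.0
time: 8.85
tool_pos: [553.0, 192.5, 200.2]
tcp_rot: [-3.142, 0.001, 0.365]
contact_force: [0.3, 0.3, -1.7]
grip_width: 13.4
finger_force: 30.0
time: 9.55
tool_pos: [553.2, 192.5, 160.7]
tcp_rot: [-3.142, 0.001, 0.365]
contact_force: [0.3, 0.4, -1.4]
grip_width: 13.3
finger_force: 30.0
```

```bash
python3 -m jog '[[0,0,0.7,0,0,0],[0,0,0,0,0,0],[0,0,0,0,0,0]]'
python3 -m jog '[[0,0,0,0,0,0],[0,0,0,0,0,0],[0,0,0,0,0,0],[0,0,0,0,0,0],[0,0,0,0,0,0],[0,0,0,0,0,0],[0,0,0,0,0,0],[0,0,0,0,0,0]]' 100
python3 -c "
from h import *
save('scene','pics/s4.png',(330,150,470,290),4)"
python3 to.py 553 192 300
```

```text
time: 9.85
tool_pos: [553.3, 192.5, 160.4]
tcp_rot: [3.142, 0.0, 0.365]
contact_force: [0.5, -0.5, -0.8]
grip_width: 13.5
finger_force: 30.0
time: 10.65
tool_pos: [553.4, 192.6, 160.5]
tcp_rot: [3.142, -0.0, 0.365]
contact_force: [-0.7, 0.9, -1.1]
grip_width: 72.9
finger_force: 0.0
delta tool [  -0.5    0.4 -139.5] pos [553.3 192.5 160.5] rpy [3.141 0.    0.365] t 10.7 F [0.7 0.4 0.6] w 76.5 ff 0.0 q [ 0.2   0.51  1.45 -0.    1.18  1.41]
```

View pics/s4.png

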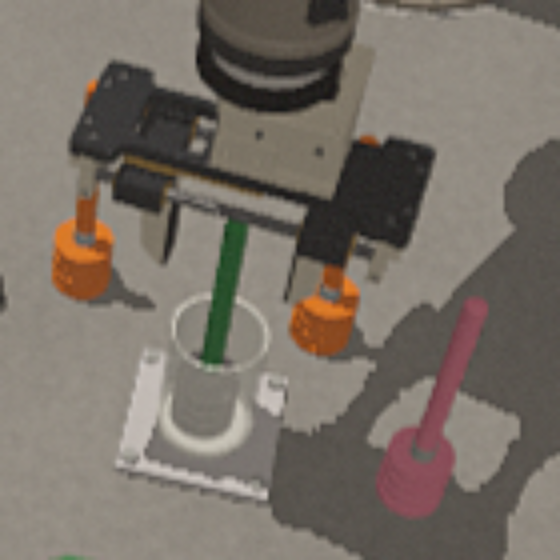

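The brush stands upright in the cup at about (232,240), its head back on the floor and the fingers clear. I'll rise and travel to the cap.

```bash
python3 -m jog '[[0,0,-20,0,0,0],[0,0,-30,0,0,0],[0,0,-30,0,0,0],[0,0,-30,0,0,0],[0,0,-20,0,0,0],[-10.6,28.15,0,0,0,0],[-10.6,28.15,0,0,0,0],[-10.6,28.15,0,0,0,0],[-10.6,28.15,0,0,0,0],[-10.6,28.15,0,0,0,0],[-10.6,28.15,0,0,0,0],[-10.6,28.15,0,0,0,0]]'
python3 -m jog '[[-10.6,28.15,0,0,0,0],[-10.6,28.15,0,0,0,0],[-10.6,28.15,0,0,0,0],[-10.6,28.15,0,0,0,0],[-10.6,28.15,0,0,0,0],[-10.6,28.15,0,0,0,0],[-10.6,28.15,0,0,0,0],[-10.6,28.15,0,0,0,0],[0,0,0,0,0,0],[0,0,0,0,0,0]]'
python3 to.py 555.3 -258.7 133
python3 - <<'E'
from loc import *
o=[('scene',cmask('scene',(240,120,285,152),'red')[0])];print(o);fit('cap',o,25,134,164,(555,-258))
save('scene','pics/s5.png',(200,70,340,210),4)
E
```

```text
time: 11.9
tool_pos: [554.1, -19.2, 290.6]
tcp_rot: [3.141, -0.0, 0.365]
contact_force: [0.0, 0.1, 0.3]
grip_width: 91.7
finger_force: 0.0
time: 12.9
tool_pos: [555.2, -258.9, 290.1]
tcp_rot: [-3.141, 0.0, 0.364]
contact_force: [0.2, -0.4, -0.1]
grip_width: 92.1
finger_force: 0.0
delta tool [  0.2   0.  157.1] pos [ 555.2 -258.9  290.1] rpy [-3.141  0.     0.364] t 12.9 F [ 0.2 -0.4 -0.1] w 92.1 ff 0.0 q [-0.56  0.47  1.15  0.    1.52  0.65]
[('scene', array([252.5, 131.5, 270.5, 148.5]))]
cap [ 555.7 -259.4] [-0.1 -1.   0.1  0.9]
```

View pics/s5.png

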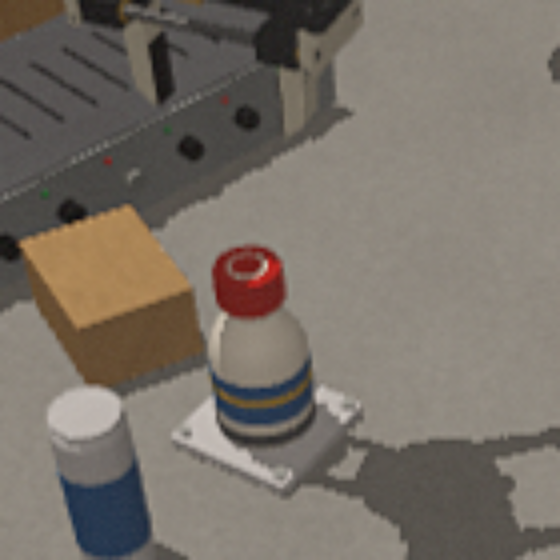

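The cap is at about (248,280) in the crop, with the gripper open above it and clear of the carton and spray can. I'll descend.

```bash
python3 -m jog '[[0.2,0,25,0,0,0],[0,0,30,0,0,0],[0,0,30,0,0,0],[0,0,30,0,0,0],[0,0,22,0,0,0],[0,0,14,0,0,0],[0,0,6,0,0,0],[0,0,0,0,0,0],[0,0,0,0,0,0]]'
python3 to.py 555.4 -259 133
```

```text
time: 13.9
tool_pos: [556.3, -258.3, 134.6]
tcp_rot: [3.14, -0.001, 0.365]
contact_force: [1.1, -0.3, 0.3]
grip_width: 91.7
finger_force: 0.0
delta tool [-1.   0.3  1.6] pos [ 556.3 -258.3  134.6] rpy [ 3.14e+00 -1.00e-03  3.65e-01] t 13.9 F [ 1.1 -0.3  0.3] w 91.7 ff 0.0 q [-0.56  0.58  1.4   0.    1.16  0.65]
```

```bash
python3 -m jog '[[-1,0.3,1.5,0,0,0],[0,0,0,0,0,0],[0,0,0,0,0,0],[0,0,0,0,0,0],[0,0,0,0,0,0],[0,0,0,0,0,0],[0,0,0,0,0,0],[0,0,0,0,0,0]]' 0
python3 to.py 555.4 -259 133
```

```text
time: 14.7
tool_pos: [554.7, -258.9, 132.0]
tcp_rot: [-3.141, 0.0, 0.365]
contact_force: [-1.1, 2.2, 0.6]
grip_width: 49.2
finger_force: 30.0
delta tool [ 0.7  0.4 -1. ] pos [ 554.7 -258.9  132. ] rpy [-3.141  0.     0.365] t 14.7 F [-1.1  2.2  0.6] w 49.2 ff 29.999994579702616 q [-0.56  0.58  1.4   0.    1.16  0.64]
```

```bash
python3 -m jog '[[0,0,1.5,0,0,0],[0,0,1.5,0,0,0],[0,0,1.5,0,0,0],[0,0,1,0,0,0],[0,0,0,0,0,0],[0,0,0,0,0,0],[0,0,0,0,0,0]]'
python3 to.py 555.4 -259 133
```

```text
time: 15.4
tool_pos: [554.9, -259.2, 127.8]
tcp_rot: [3.141, -0.001, 0.365]
contact_force: [-2.7, 4.5, 8.3]
grip_width: 49.8
finger_force: 30.0
delta tool [ 0.5  0.  -5.2] pos [ 554.9 -259.2  127.8] rpy [ 3.141e+00 -1.000e-03  3.650e-01] t 15.4 F [-2.7  4.5  8.3] w 49.8 ff 30.001221299171448 q [-0.56  0.59  1.41 -0.    1.15  0.64]
```

```bash
python3 -m jog '[[0,0,1.3,0,0,0],[0,0,0,0,0,0],[0,0,0,0,0,0]]'
python3 -m jog '[[0,0,0,0,0,-0.08],[0,0,0,0,0,-0.1],[0,0,0,0,0,-0.1],[0,0,0,0,0,-0.1],[0,0,0,0,0,0],[0,0,0,0,0,0]]'
python3 to.py 555.4 -259 133; python3 -c "
from h import *;o=bot.get_obs();print(o['moment'])"
```

```text
time: 15.7
tool_pos: [555.0, -259.2, 126.7]
tcp_rot: [3.14, -0.001, 0.365]
contact_force: [-3.3, 3.2, 10.0]
grip_width: 49.8
finger_force: 30.0
time: 16.3
tool_pos: [556.3, -260.4, 127.3]
tcp_rot: [3.136, -0.001, 0.745]
contact_force: [-0.6, 0.5, 8.7]
grip_width: 49.6
finger_force: 30.0
delta tool [ 0.3 -1.6 -5.7] pos [ 556.3 -260.4  127.3] rpy [ 3.136e+00 -1.000e-03  7.450e-01] t 16.3 F [-0.6  0.5  8.7] w 49.6 ff 30.00117857940495 q [-0.56  0.59  1.41 -0.    1.14  0.26]
[ 0.05565009 -0.04237944  0.07570111]
```

```bash
python3 -m jog '[[0,0,0.4,0,0,-0.08],[0,0,0,0,0,-0.1],[0,0,0,0,0,-0.1],[0,0,0,0,0,-0.1],[0,0,0,0,0,-0.1],[0,0,0,0,0,-0.1],[0,0,0,0,0,-0.1],[0,0,0,0,0,-0.1],[0,0,0,0,0,0],[0,0,0,0,0,0]]'
python3 to.py 555.4 -259 133; python3 -c "
from h import *;o=bot.get_obs();print(o['moment'])"
```

```text
time: 17.3
tool_pos: [556.4, -260.5, 127.0]
tcp_rot: [3.137, 0.003, 1.525]
contact_force: [0.4, -0.0, 9.5]
grip_width: 49.3
finger_force: 30.0
delta tool [ 1.4 -1.  -6. ] pos [ 556.4 -260.5  127. ] rpy [3.137e+00 3.000e-03 1.525e+00] t 17.3 F [ 0.4 -0.   9.5] w 49.3 ff 30.001134630292654 q [-0.56  0.59  1.41 -0.    1.14 -0.52]
[ 0.01090295 -0.10009198 -0.00475823]
```

```bash
python3 -m jog '[[0,0,0,0,0,-0.05],[0,0,0,0,0,-0.05],[0,0,0,0,0,-0.03],[0,0,0,0,0,0],[0,0,0,0,0,0]]'
python3 to.py 555.4 -259 133; python3 -c "
from h import *;o=bot.get_obs();print(o['moment'])"
```

```text
time: 17.8
tool_pos: [556.7, -260.1, 127.0]
tcp_rot: [3.136, 0.003, 1.655]
contact_force: [2.0, 1.5, 9.9]
grip_width: 49.5
finger_force: 30.0
delta tool [ 1.2 -1.2 -6. ] pos [ 556.7 -260.1  127. ] rpy [3.136e+00 3.000e-03 1.655e+00] t 17.8 F [2.  1.5 9.9] w 49.5 ff 30.001236218959093 q [-0.56  0.59  1.41  0.    1.14 -0.65]
[ 0.23796789 -0.34843478 -0.0090156 ]
```

```bash
python3 -m jog '[[0,0,-2,0,0,0],[0,0,-2,0,0,0],[0,0,-2,0,0,0],[0,0,-2,0,0,0],[0,0,0,0,0,0],[0,0,0,0,0,0]]'
python3 to.py 555.4 -259 133
```

```text
time: 18.4
tool_pos: [556.1, -259.8, 132.8]
tcp_rot: [3.139, 0.002, 1.654]
contact_force: [6.1, -0.7, -0.3]
grip_width: 49.8
finger_force: 30.0
delta tool [ 0.8 -0.7 -0.2] pos [ 556.1 -259.8  132.8] rpy [3.139e+00 2.000e-03 1.654e+00] t 18.4 F [ 6.1 -0.7 -0.3] w 49.8 ff 29.999851612374187 q [-0.56  0.58  1.4   0.    1.16 -0.65]
```

```bash
python3 -m jog '[[0,0,-2,0,0,0],[0,0,-2,0,0,0],[0,0,0,0,0,0],[0,0,0,0,0,0]]'
python3 to.py 555.4 -259 133
```

```text
time: 18.8
tool_pos: [556.3, -259.6, 136.5]
tcp_rot: [3.138, 0.001, 1.654]
contact_force: [7.0, 0.2, -2.9]
grip_width: 49.8
finger_force: 30.0
delta tool [ 0.7 -0.8  3.5] pos [ 556.3 -259.6  136.5] rpy [3.138e+00 1.000e-03 1.654e+00] t 18.8 F [ 7.   0.2 -2.9] w 49.8 ff 29.99944616574794 q [-0.56  0.58  1.39  0.    1.16 -0.65]
```

```bash
python3 -m jog '[[0,0,-2,0,0,0],[0,0,-2,0,0,0],[0,0,-3,0,0,0],[0,0,-4,0,0,0],[0,0,-5,0,0,0],[0,0,-8,0,0,0],[0,0,-10,0,0,0],[0,0,-10,0,0,0],[0,0,-8,0,0,0],[0,0,-4,0,0,0],[0,0,0,0,0,0],[0,0,0,0,0,0]]'
python3 to.py 555.4 -259 192
python3 -c "
from h import *
save('scene','pics/s6.png',(200,70,340,210),4)"
```

```text
time: 20.0
tool_pos: [554.6, -259.1, 192.6]
tcp_rot: [-3.141, -0.0, 1.655]
contact_force: [0.0, -0.4, -1.5]
grip_width: 49.5
finger_force: 30.0
delta tool [0.  0.8 0.6] pos [ 554.6 -259.1  192.6] rpy [-3.141 -0.     1.655] t 20.0 F [ 0.  -0.4 -1.5] w 49.5 ff 29.999923026189208 q [-0.56  0.53  1.32 -0.    1.29 -0.65]
```

View pics/s6.png

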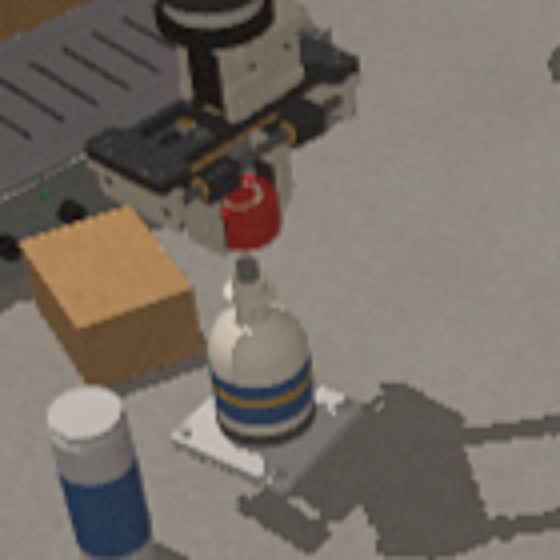

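The red cap is held level at (250,212), clear of the bare neck at (247,270). The carton and spray can are where they were, and the brush was seen standing in the cup after release. I'm handing the job in.

```bash
python3 -m jog '[[0,0,0,0,0,0],[0,0,0,0,0,0]]'; python3 -c "
from plant import bot
print(bot.close_job())"
```

```text
time: 20.25
tool_pos: [554.7, -259.1, 192.4]
tcp_rot: [-3.141, -0.0, 1.655]
contact_force: [0.2, 0.2, -0.3]
grip_width: 49.4
finger_force: 30.0
the job is handed in; nothing more can be done
None
```

I handed the job in at about 20 s: the brush was scrubbed twice and left standing in the cup, and the opened cap is held level about 6 cm above where it sat; no verdict came back.

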